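# Unlock the sample-cup press and give it a stroke

### The arm

A 6-joint arm with a two-finger parallel gripper is mounted at the origin on the work surface. World frame = base frame: x ahead of the robot, y to its left, z up, the work surface at z = 0. Lengths are in mm, angles in degrees, forces in N, time in s.
With the tool pointing down it reaches from about 350 to 850 mm from the base axis. Payload 8.1 kg.
Tool frame: the origin (TCP) lies midway between the tips of the shut fingers; the grasp point (between the pads) lies 19 mm behind it; z points along the fingers, y is the line along which they close (so a half turn about z gives the same grasp; the last joint's range is limited). The gripper opens to 85 mm and grips with 20 to 120 N. Pads are 22 mm wide; open, the fingers measure 114 mm over their backs; the gripper's body (76 mm by 85 mm) begins 54 mm behind the grasp point. The pads swing forward as they close: fully open they stand 13 mm farther back than shut.
Start: joints at [59.106, 7.471, 85.268, -0, 87.261, -4.893], TCP at [263.011, 539.287, 197.192] pointing down, gripper open.
Joint ranges: [-169.43, 169.43], [-51.17, 129.36], [1.28, 143.12], [-76.62, 256.62], [0, 156.53], [-152.29, 152.29]. Speed limits (degrees/s): [136.94, 136.94, 159.86, 180, 180, 180].

### API

Orientations are given as [roll, pitch, yaw] about the fixed x, y, z axes, in that order (R = Rz(yaw) Ry(pitch) Rx(roll)).
In Python, from bench import sensors, optics, r gives the robot as it stands.
- The arm moves only by the tool apply_moves, never from a script. Its argument "targets" is a list of rows, each a list of 7 numbers: the shift along the tool's x, y, z in mm, then the turn, a rotation vector about the tool's x, y, z in rad, then the closure, from 0 (fully open) to 1 (shut). In form: [[x, y, z, wx, wy, wz, claw], ...]. A call has 1 to 20 rows; each row shifts and turns the commanded pose from where the row before left it, along the tool's axes as they then stand; what a row does not reach is not made up. A row lasts 1/8 s, in which the tool goes at most 62.5 mm and 10.7 degrees, less where a joint would pass 70% of its speed; a pose out of reach is approached as far as the arm can. A call is refused whole if a number of a shift passes 62.5 or a number of a turn 0.188, either way. A call with a gripper value outside its range is refused whole. The fingers move at their own pace and stop on an object; "force" is the grip in N (left out, the last holds). Time passes only in rows, so rows that do not move let the fingers close. It gives the time, the measured TCP pose, the force, the opening and the grip force at its end, in the units of the state.
- sensors.sense(): the state, without advancing time (a new reading comes with each control period).
- optics.snapshot(name): name is "scene" or "top" or "wrist"; returns the picture (384x512x3 uint8, red, green, blue); there is no depth.
- optics.get_calibration(name): a dict with "camera_matrix" (3x3 intrinsics, pixels), "dist_coeffs" ([k1, k2, p1, p2, k3] as OpenCV has them; the pictures are not rectified), "pose" (4x4, takes a point from camera to world coordinates). Camera axes: x right, y down, z forward; pixel columns grow to the right and rows downward; lengths in mm; the calibration is good to about 2 mm. A picture is of the moment at which its call begins: read the wrist's pose just before it. get_calibration takes no time and is no camera call; for the wrist camera it gives the pose at the moment of the call.
- r.hand_in(): hands the job in; it is judged then, once.
The state is a dict: "time": time; "joint_pos": joint angles; "qd": joint speeds; "joint_efforts": joint torques, N m; "tool_pos": TCP position; "tcp_rot": TCP orientation; "ft_force": force on the tool from outside, world axes, zero at the start; "wrist_torque": the same for the moment, N m; "finger_gap": finger opening in mm; "grip_force": force on a finger pad.
Only numpy, scipy, OpenCV 4.12 (cv2) and the standard library are available. Lean on these libraries where they do the work, as an engineer would, in place of code of your own. Each camera call takes 0.05 s, during which the arm holds its last target. There are 200 camera calls.

### The job

The hand press is locked by the red-headed pin under its lever. Draw the pin out by its head, lay it down free on the bench so that you can take it again by its steel shank, and park it in the notched rest with the red head down in the yellow pocket and the shank lying fully down in both notches. Then push the press lever down to its stop and let it come all the way back up, leaving the dish, cup, jar, disc, bottle, tweezers and mortar where they are.

Things in the scene. Friction and masses are not known exactly. Their poses are not given: they have to be found in the camera images.
- press: Cream hand press, fixed. Origin: centre of the underside of its base plate (220 mm along x, 140 along y, 15 thick). x runs along the lever from hinge to black handle. Column at x -90 to -40 mm, up to 203 mm high. Dark two-cheek fork at x 27 to 63, y -30 to 30 mm, 215 mm high; the lever passes between its cheeks. The white cup under the ram is part of the press.
- press_bore (a point): Middle of the bore through the fork: at x 45, y 0, z 197 mm of the press. The bore is 16 mm wide and runs along the press's y, from y -30 to 30 mm. The locking pin sits in it with its head on the -y side and is drawn out straight towards the press's -y.
- press_hinge (a point): Centre of the lever's hinge (at x -65, z 180 mm of the press), axis along the press's y. Axes as the press.
- lever (a joint): Lever angle in rad: 0 raised (where the spring holds it, the lever rising 0.3 rad above level from hinge to handle), 0.5 pushed down on its stop. Needs about 4 to 8 N down on the handle; it springs back by itself. The pin blocks it.
- lever_grip (a point): Middle of the lever's black round handle (22 mm thick, 75 mm long, along the lever), on its axis, 205 mm from the hinge. It moves with the lever: height about 241 mm raised, 139 mm at the stop.
- pin: Locking pin, about 0.13 kg: round steel shank 14 mm thick, 95 mm long; square red head 22 x 22 mm, 34 mm long. Origin on its axis where head meets shank; x points along the shank to the tip (shank x 0 to 95 mm, head x -34 to 0). Balances at about x 33 mm. Lying on the table its origin is 11 mm high, its tip 7 mm.
- pin_head (a point): Middle of the pin's red head, on its axis (x -17 mm).
- pin_tip (a point): Free end of the pin's shank, on its axis (x 95 mm).
- rest: Notched rest for the pin, fixed. Origin on the table right under rest_notch; x as the parked pin's x. Dark base plate 10 mm thick, x -55 to 95, y -35 to 35 mm. Yellow head pocket: inside x -39 to 5 mm, 28 mm wide, walls 80 mm high (too narrow for fingers). Two aluminium cheeks at x 5 to 13 and 74 to 82 mm, 60 mm high; between them it is open for fingers.
- rest_notch (a point): Where the parked pin's origin belongs: on the notches' centre line, 45 mm above the table, x along the parked pin from head to tip. Each cheek has a notch open at the top, 19 mm wide, floor 38 mm above the table.
- dish: Bystander: open steel dish, 90 mm wide, 22 mm high; origin at the centre of its underside. Leave alone.
- cup: Bystander: white plastic sample cup, 40 mm wide, 30 mm high; origin at the centre of its underside. Leave alone.
- jar: Bystander: amber glass jar, 56 mm wide, 75 mm high; origin at the centre of its underside. Leave alone.
- disc: Bystander: brass reference disc, 40 mm wide, 12 mm thick; origin at the centre of its underside. Leave alone.
- bottle: Bystander: clear bottle, 60 mm wide, 150 mm high; origin at the centre of its underside. Leave alone.
- tweezers: Bystander: steel tweezers lying flat along their x, 140 mm long, 6 mm thick; origin at the centre of its underside. Leave alone.
- mortar: Bystander: white ceramic mortar, 80 mm wide, 40 mm high; origin at the centre of its underside. Leave alone.
Mind the look-alikes: they are no part of the job. What is shaped like the rest but orange is not meant. Several things have the shape of the pin; the one meant has the colours described above.

How it is judged (in metres and radians):
On the way, in this order (a step that is already met when the one before it is completed fails the run):
1. the pin is drawn right out of the bore (y of pin_tip in the frame of press_bore below -0.033 m), for 0.05 s.
2. the pin lies on the bench, let go and still (height (world z) of each of pin, pin_tip below 0.018 m and contact force between the fingers and pin below 0.1 N and linear speed of pin below 0.05 m/s), for 0.1 s.
3. the pin lies parked in the notches of the rest, head in the pocket, let go (x of pin in the frame of rest_notch between -0.009 and 0.009 m and y of pin in the frame of rest_notch between -0.006 and 0.006 m and z of pin in the frame of rest_notch between -0.006 and 0.006 m and angle between the x axis of pin and the x axis of rest, either way round below 0.08 rad and contact force between the fingers and pin below 0.1 N), for 0.2 s.
4. the lever is down on its stop (value of joint lever above 0.45 rad), for 0.1 s.
At the end, for the whole second after the job is handed in: The pin lies in the rest with its head in the pocket (origin within 9 mm along, 6 mm across and 6 mm in height of rest_notch, axis within 0.08 rad of the notches), released and still, and the lever is back up (below 0.05 rad) after having been down on its stop (above 0.45 rad) (all of step 3 and value of joint lever below 0.05 rad and linear speed of pin below 0.02 m/s); the robot touches nothing.
It fails at once if a bystander (dish, cup, jar, disc, bottle, tweezers or mortar) is pushed more than 40 mm (distance of any of dish, cup, jar, disc, bottle, tweezers, mortar from where it was at the start of the episode above 0.04 m).
It also fails if it takes over 58 s, if anything falls off the work surface, if the arm or the gripper's body presses on something with over 40 N, if the wrist force passes 120 N, or if a joint passes its speed limit or range.

## Working session

There is one attempt and no reset: what is moved stays moved. The work goes in short steps, Python scripts to look and compute and a tool call to move; the robot and the scene stay as the last step left them, time stands still between calls to the robot, and variables do not carry over. Pictures are saved under pics/ and viewed, at most 10 in all, crops included, and the job is handed in when it is done.

Besides the shell and the picture viewer there is one more tool, called after "Emit:" in YAML: its name, and indented under it one key for each argument. apply_moves: Moves the arm, as the interface text tells. Its arguments: {"type":"object","properties":{"targets":{"type":"array"},"force":{"type":"number"}},"required":["targets"]}

```bash
mkdir -p pics; ls
cat > h.py <<'E'
import numpy as np, cv2, os
from bench import sensors, optics, r
def snap(n,name):
    c=optics.get_calibration(n); im=optics.snapshot(n)
    cv2.imwrite(f'pics/{name}.png',im[:,:,::-1]); np.savez(f'pics/{name}.npz',im=im,K=c['camera_matrix'],d=c['dist_coeffs'],P=c['pose'])
def load(name):
    z=np.load(f'pics/{name}.npz'); return z['im'],z['K'],z['d'],z['P']
def ray(name,px):
    im,K,d,P=load(name)
    u=cv2.undistortPoints(np.array(px,float).reshape(-1,1,2),np.array(K,float),np.array(d,float)).reshape(-1,2)
    v=np.c_[u,np.ones(len(u))]@P[:3,:3].T
    return P[:3,3],v/np.linalg.norm(v,axis=1)[:,None]
def onz(name,px,z):
    o,v=ray(name,px); return o+v*((z-o[2])/v[:,2])[:,None]
def proj(name,X):
    im,K,d,P=load(name); Pi=np.linalg.inv(P)
    return cv2.projectPoints(np.array(X,float).reshape(-1,1,3),cv2.Rodrigues(Pi[:3,:3])[0],Pi[:3,3],np.array(K,float),np.array(d,float))[0].reshape(-1,2)
def tri(obs):
    A=np.zeros((3,3));b=np.zeros(3);L=[]
    for n,p in obs:
        o,v=ray(n,[p]);v=v[0];M=np.eye(3)-np.outer(v,v);A+=M;b+=M@o;L.append((o,M))
    X=np.linalg.solve(A,b); return X,[np.linalg.norm(M@(X-o)) for o,M in L]
E
python3 - <<'E'
from h import *
for n in('scene','top','wrist'): snap(n,n+'0')
import numpy as np
for n in('scene0','top0','wrist0'): print(load(n)[3].round(1).tolist(), load(n)[1].round(0).tolist())
a=[cv2.imread(f'pics/{n}0.png') for n in('scene','top')]
cv2.imwrite('pics/s_big.png',cv2.resize(a[0],(800,600)));cv2.imwrite('pics/t_big.png',cv2.resize(a[1],(800,600)))
E
```

```text
pics
[[0.2, 0.7, -0.7, 1283.3], [1.0, -0.1, 0.1, -118.8], [-0.0, -0.7, -0.7, 980.5], [0.0, 0.0, 0.0, 1.0]] [[371.0, 0.0, 254.0], [0.0, 371.0, 191.0], [0.0, 0.0, 1.0]]
[[-0.0, -1.0, 0.1, 443.6], [-1.0, 0.0, 0.0, 5.5], [-0.0, -0.1, -1.0, 1492.1], [0.0, 0.0, 0.0, 1.0]] [[453.0, 0.0, 243.0], [0.0, 453.0, 188.0], [0.0, 0.0, 1.0]]
[[0.4, 0.9, 0.2, 199.6], [0.9, -0.4, -0.1, 570.8], [-0.0, 0.3, -1.0, 372.3], [0.0, 0.0, 0.0, 1.0]] [[303.0, 0.0, 262.0], [0.0, 303.0, 187.0], [0.0, 0.0, 1.0]]
```

View pics/s_big.png

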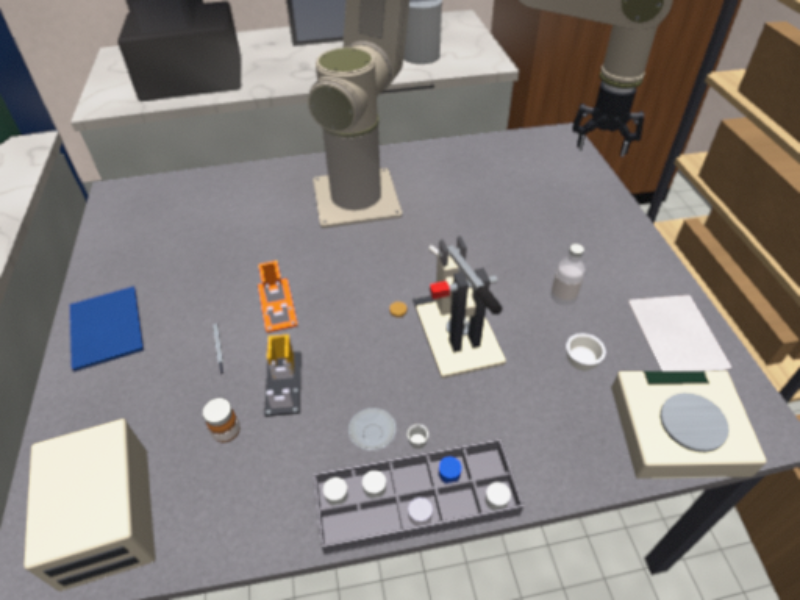

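View pics/t_big.png

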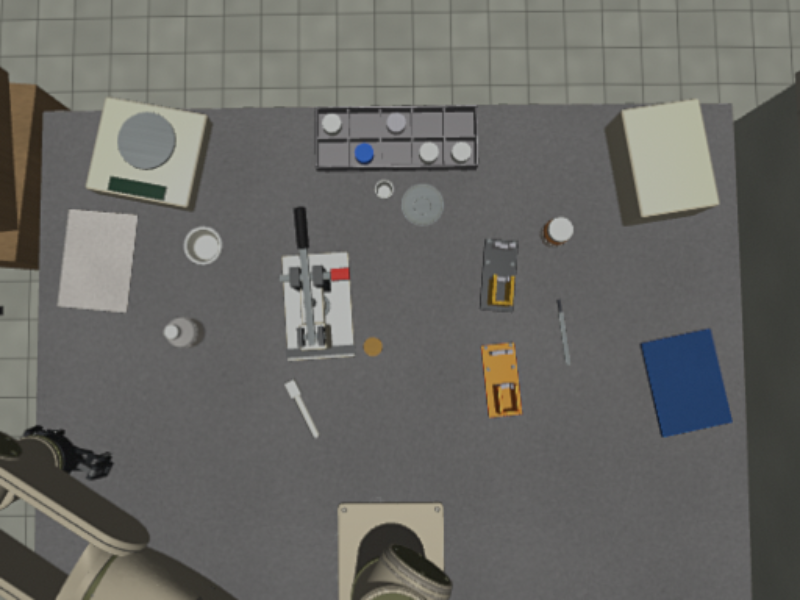

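The top view (800 px wide) shows the press at (318,305), with its handle pointing up at (302,225). The pin's red head is at (340,273), to the right of the fork. The dark rest with the yellow pocket is at (500,275).

Look-alikes:
- A white-headed pin lies loose at (302,408), not wanted.
- The orange rest is at (502,380), not wanted.
- The only red head is at top (340,273), scene (439,290), so that is the pin I take.

I'll make rough estimates first.

Run:
```python
from h import *
def cen(n,lo,hi,k=60):
    im=load(n)[0]; hsv=cv2.cvtColor(im,cv2.COLOR_RGB2HSV); m=cv2.inRange(hsv,lo,hi)
    c,l,s,ce=cv2.connectedComponentsWithStats(m); return [(s[i,4],ce[i].round(1),s[i,:4].tolist()) for i in range(1,c) if s[i,4]>20]
for n in('scene0','top0'):
    print(n,'red',cen(n,(0,200,120),(5,255,255)),cen(n,(174,180,100),(180,255,255)));print('yel',cen(n,(19,200,100),(27,255,255)))
s=sensors.sense(); print(s['time'],s['tool_pos'],s['tcp_rot'],s['finger_gap'],s['ft_force'])
f=.64
for nm,p,z in [('disc',(373,346),12),('dish',(422,204),10),('cup',(384,189),30),('tweez',(563,330),6),('press c',(318,305),15),('jar',(560,228),75),('mortar',(203,245),40),('bottle',(180,332),75),('decoyrest',(502,380),30),('rest',(499,275),10)]:
    print(nm,onz('top0',[(p[0]*f,p[1]*f)],z).round(0))
```

```text
scene0 red [(np.int32(57), array([280.9, 184.2]), [276, 181, 11, 7])] []
yel [(np.int32(172), array([178.6, 222.3]), [172, 215, 15, 16])]
top0 red [] []
yel []
0.15 [262.74117534 538.89673654 196.3781933 ] [-1.79919561e+02 -7.77581580e-03  1.53998279e+02] 85.22685227533492 [ 0.58942081 -0.39393913  0.59211236]
disc [[432.  32.  12.]]
dish [[730. -75.  10.]]
cup [[759.   5.  30.]]
tweez [[ 461. -367.    6.]]
press c [[518. 146.  15.]]
jar [[ 666. -349.   75.]]
mortar [[644. 382.  40.]]
bottle [[464. 418.  75.]]
decoyrest [[ 360. -233.   30.]]
rest [[ 578. -234.   10.]]
```

Emit:
apply_moves:
  targets:
    - [0,0,-50,0,0,0,0]
    - [-38,-21.3,-8,0,0,0,0]
    - [-38,-21.3,-8,0,0,0,0]
    - [-38,-21.3,-8,0,0,0,0]
    - [-38,-21.3,-8,0,0,0,0]
    - [-38,-21.3,-8,0,0,0,0]
    - [-38,-21.3,-8,0,0,0,0]
    - [-38,-21.3,-8,0,0,0,0]
    - [-38,-21.3,-8,0,0,0,0]
    - [-38,-21.3,-8,0,0,0,0]
    - [-38,-21.3,-8,0,0,0,0]
    - [-38,-21.3,-8,0,0,0,0]
    - [-38,-21.3,0,0,0,0.16,0]
    - [0,0,0,0,0,0.16,0]
    - [0,0,0,0,0,0.16,0]
    - [0,0,0,0,0,0.16,0]
    - [0,0,0,0,0,0.16,0]
    - [0,0,0,0,0,0.16,0]
    - [0,0,0,0,0,0.16,0]
    - [0,0,0,0,0,0,0]

```text
time: 2.65
tool_pos: [560.7, 109.6, 334.8]
tcp_rot: [-180.0, 0.0, 89.9]
ft_force: [0.0, 0.1, 0.1]
finger_gap: 84.8
grip_force: 0.0
```

Run:
```python
from h import *
s=sensors.sense(); print(s['time'],s['tool_pos'],s['tcp_rot'])
snap('wrist','w1');print(load('w1')[3].round(2))
cv2.imwrite('pics/w1b.png',cv2.resize(cv2.imread('pics/w1.png'),(800,600),interpolation=cv2.INTER_CUBIC))
```

```text
2.65 [560.67273766 109.63838858 334.83143648] [-1.79962852e+02  4.82097989e-03  8.98835054e+01]
[[ 1.0000e+00 -0.0000e+00 -0.0000e+00  5.6121e+02]
 [-0.0000e+00 -9.6000e-01 -2.8000e-01  1.8114e+02]
 [-0.0000e+00  2.8000e-01 -9.6000e-01  5.1090e+02]
 [ 0.0000e+00  0.0000e+00  0.0000e+00  1.0000e+00]]
```

View pics/w1b.png

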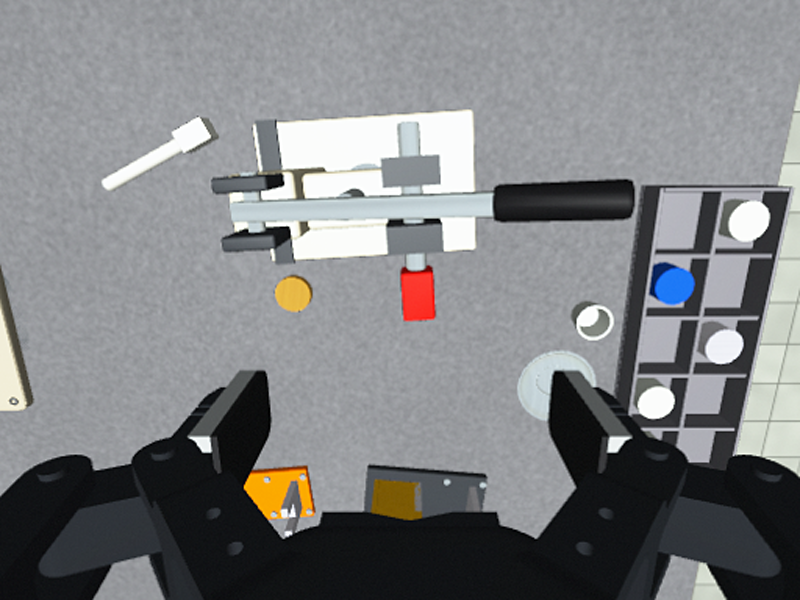

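The wrist view (800 px) shows the red head at (418,294) and its shank passing through the fork up to (408,125), so this is the locking pin. The white-headed pin at (150,160) is loose. I'll take a second wrist view for height.

Emit:
apply_moves:
  targets:
    - [-45,0,0,0,0,0,0]
    - [-45,0,0,0,0,0,0]
    - [0,0,0,0,0,0,0]

```text
time: 3.08
tool_pos: [560.4, 16.9, 335.0]
tcp_rot: [-180.0, 0.0, 89.8]
ft_force: [-0.7, 0.4, -0.1]
finger_gap: 85.2
grip_force: 0.0
```

```bash
cat >> h.py <<'E'
def mask(n,lo,hi):
    return cv2.inRange(cv2.cvtColor(load(n)[0],cv2.COLOR_RGB2HSV),np.array(lo),np.array(hi))
def blobs(m,amin=60):
    cs=cv2.findContours(m,cv2.RETR_EXTERNAL,cv2.CHAIN_APPROX_NONE)[0]
    return sorted([c for c in cs if cv2.contourArea(c)>amin],key=cv2.contourArea,reverse=True)
E
python3 - <<'E'
from h import *
snap('wrist','w2')
import numpy as np
for n in('w1','w2','top0','scene0'):
    hsv=cv2.cvtColor(load(n)[0],cv2.COLOR_RGB2HSV)
    m=(((hsv[...,0]<6)|(hsv[...,0]>174))&(hsv[...,1]>170)&(hsv[...,2]>70)).astype('uint8')*255
    for c in blobs(m,20)[:2]:
        q=cv2.approxPolyDP(c,3,True).reshape(-1,2); r_=cv2.minAreaRect(c)
        print(n,cv2.contourArea(c),np.round(r_[0],1),np.round(r_[1],1),round(r_[2],1),q.tolist())
    for c in blobs(m,20)[:1]:
        x,y,w,h=cv2.boundingRect(c); print(hsv[y:y+h,x+w//2,2].tolist())
a=cv2.imread('pics/w2.png'); cv2.imwrite('pics/w2b.png',cv2.resize(a[20:320,150:500],(800,686))[:600])
E
```

```text
w1 594.5 [267. 187.] [34. 20.] 90.0 [[274, 170], [269, 174], [257, 173], [259, 204], [277, 203]]
[222, 224, 197, 130, 187, 251, 252, 252, 252, 252, 252, 252, 252, 252, 252, 252, 252, 252, 252, 252, 252, 252, 252, 252, 252, 252, 252, 252, 252, 252, 252, 252, 252, 254, 248]
w2 720.0 [267.6  97.7] [35.9 21.9] 87.3 [[257, 81], [258, 115], [278, 114], [277, 80]]
[226, 249, 250, 250, 249, 250, 249, 249, 250, 250, 250, 249, 250, 249, 250, 250, 250, 250, 249, 249, 249, 249, 249, 249, 249, 249, 250, 250, 250, 249, 250, 249, 250, 251, 250, 220, 147]
top0 47.5 [217. 175.] [ 6. 10.] 90.0 [[222, 172], [212, 173], [212, 177], [222, 177]]
[175, 177, 177, 176, 177, 178, 153]
scene0 75.5 [281.1 185. ] [ 8.7 10.4] 76.0 [[284, 180], [276, 182], [277, 190], [286, 188]]
[186, 234, 241, 242, 242, 233, 192, 133, 115, 113, 103]
```

View pics/w2b.png

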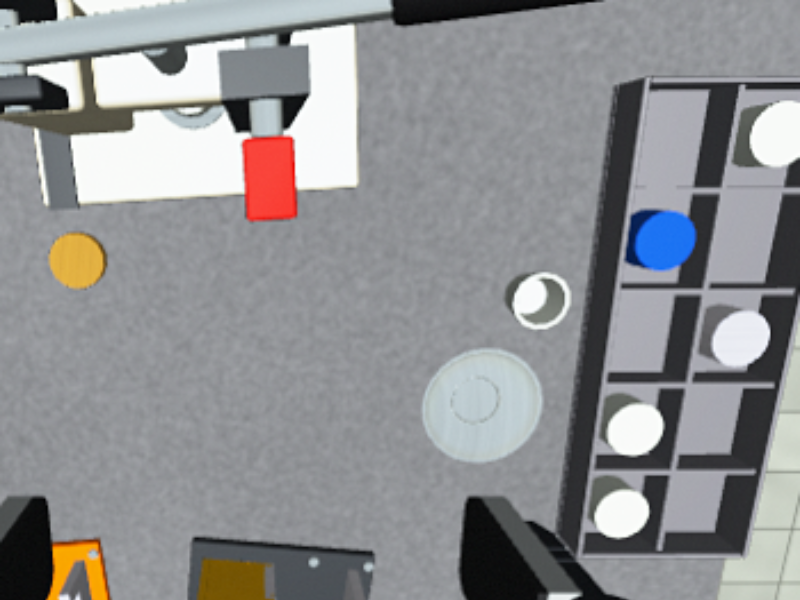

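The crop shows the plain red square head at full-frame (257–278, 80–115), square to the vertical, with about 12 mm of shank showing before the fork. Next I'll triangulate.

Run:
```python
from h import *
A=[((258.5,204.5),(257.5,115.5)),((277.5,203.5),(278.5,114.5)),((257,172.5),(256.5,80.5))]
P=[]
for a,b in A:
    X,e=tri([('w1',a),('w2',b)]); print(X.round(1),np.round(e,2))
q=onz('w2',[(256.5,80.5),(257.5,115.5),(278.5,114.5),(277.5,79.5)],208)
print(q.round(1)); c=q.mean(0); d=(q[0]+q[3]-q[1]-q[2])/2; print('c',c.round(1),'axis',np.degrees(np.arctan2(d[1],d[0])),np.linalg.norm(d))
print('scene',proj('scene0',[c-[0,0,0]]),'top',proj('top0',[c]))
# plate: white region w1
m=mask('w1',(0,0,225),(180,60,255))
m[:, 330:]=0
for c in blobs(m,200)[:4]: print(cv2.boundingRect(c),cv2.approxPolyDP(c,3,True).reshape(-1,2).tolist())
```

```text
[556.9  72.8 205.1] [0.33 0.33]
[577.5  73.7 204.4] [0.16 0.16]
[555.7 105.8 196.1] [0. 0.]
[[555.9 105.2 208. ]
 [556.6  73.  208. ]
 [577.1  73.9 208. ]
 [575.8 106.  208. ]]
c [566.4  89.5 208. ] axis 91.85334895102872 32.20609524336001
scene [[281.53403367 182.93862346]] top [[216.7857698  174.82866006]]
(177, 70, 127, 54) [[301, 71], [177, 78], [180, 104], [209, 109], [242, 106], [244, 100], [254, 100], [253, 79], [267, 77], [269, 98], [282, 100], [282, 117], [271, 119], [271, 123], [302, 122]]
(170, 140, 78, 26) [[247, 161], [247, 140], [198, 141], [199, 146], [192, 152], [189, 141], [170, 142], [186, 145], [189, 165]]
(194, 109, 63, 18) [[256, 120], [245, 120], [243, 109], [194, 113], [196, 126], [216, 125], [225, 119], [234, 124], [255, 124]]
(65, 75, 70, 46) [[128, 76], [110, 84], [110, 90], [66, 118], [70, 120], [133, 88]]
```

Run:
```python
from h import *
q=onz('w1',[(301.5,70.5),(304,159)],15);d=q[0]-q[1];print(q.round(1),np.degrees(np.arctan2(d[1],d[0])),np.linalg.norm(d))
q=onz('w1',[(177,77.5),(301.5,70.5)],15);d=q[1]-q[0];print(np.degrees(np.arctan2(d[1],d[0])),np.linalg.norm(d))
# exposed shank far end: tip px 800 (408,122) at z~200 ; near fork edge
print(onz('w1',[(408*.64,122*.64)],203),onz('w1',[(412*.64,255*.64)],203))
# red edges fine line fit in w2 with sub-pixel threshold
im=load('w2')[0].astype(int); R=(im[...,0]-im[...,1])
for row in(84,90,97,104,111):
    x=R[row,245:290]; t=110; i=np.where(x>t)[0]; a,b=i[0],i[-1]
    print(row,245+a-(x[a]-t)/(x[a]-x[a-1]),245+b+(x[b]-t)/(x[b]-x[b+1]))
for col in(262,268,274):
    x=R[70:125,col]; i=np.where(x>110)[0];a,b=i[0],i[-1]
    print(col,70+a-(x[a]-110)/(x[a]-x[a-1]),70+b+(x[b]-110)/(x[b]-x[b+1]))
```

```text
[[621.8 223.   15. ]
 [630.8  85.4  15. ]] 93.74437419302663 137.86730984204186
2.9257744310620883 191.95846169613557
[[560.36846482 200.42651729 203.        ]] [[562.82435317 117.37820994 203.        ]]
84 255.72327044025158 277.7596899224806
90 256.23846153846154 278.37368421052633
97 256.62420382165607 278.54976303317534
104 256.87857142857143 278.88793103448273
111 257.4848484848485 279.37254901960785
262 79.72839506172839 115.96078431372548
268 79.48520710059172 115.55944055944056
274 79.28169014084507 115.22368421052632
```

Emit:
apply_moves:
  targets:
    - [0,0,0,0,0,-0.06,0]
    - [36,5.1,30,0,0,0,0]
    - [36,5.1,30,0,0,0,0]
    - [0,0,30,0,0,0,0]
    - [0,0,30,0,0,0,0]
    - [0,0,15,0,0,0,0]
    - [0,0,12,0,0,0,0]
    - [0,0,0,0,0,0,0]
    - [0,0,0,0,0,0,0]

```text
time: 4.25
tool_pos: [567.3, 92.1, 189.5]
tcp_rot: [179.9, -0.0, 93.3]
ft_force: [0.1, 0.5, 0.4]
finger_gap: 85.4
grip_force: 0.0
```

Run:
```python
from h import *
s=sensors.sense();print(s['tool_pos'],s['tcp_rot'],s['ft_force'])
snap('wrist','w3')
cv2.imwrite('pics/w3b.png',cv2.imread('pics/w3.png')[60:384,100:420])
```

```text
[567.32439858  92.14985047 189.4680857 ] [ 1.79896289e+02 -5.79123283e-03  9.32678026e+01] [0.07089503 0.52662827 0.4077288 ]
```

View pics/w3b.png

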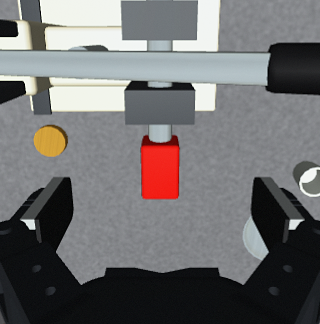

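The head lies centred between the open fingers, at crop (160,168). I'll check its position along the tool numerically.

Run:
```python
from h import *
im=load('w3')[0].astype(int);m=((im[...,0]-im[...,1])>110).astype('uint8')
c=blobs(m)[0];print(cv2.approxPolyDP(c,3,True).reshape(-1,2).tolist(),cv2.boundingRect(c),cv2.minAreaRect(c))
x,y,w,h=cv2.boundingRect(c);print(im[y-1:y+h+1,x+w//2,0].tolist())
for z in(205,208): print(z,onz('w3',[(x-.5+w/2,y+8),(x-.5+w/2,y+h-.5),(x,y+h-.5),(x+w-.5,y+h-.5)],z).round(1))
print(load('w3')[3].round(3))
X,e=tri([('w2',(268,115.6)),('w3',(x-.5+w/2,y+h-.5))]);print(X,e)
```

```text
[[243, 205], [243, 258], [276, 258], [278, 206]] (241, 205, 38, 54) ((259.5, 231.5), (53.0, 37.0), 90.0)
[98, 149, 212, 234, 239, 243, 243, 244, 243, 243, 244, 243, 243, 244, 243, 243, 243, 243, 244, 243, 243, 243, 243, 243, 243, 243, 243, 243, 243, 243, 243, 244, 243, 243, 243, 243, 244, 243, 243, 243, 243, 243, 244, 243, 243, 244, 244, 243, 243, 243, 243, 243, 244, 242, 220, 153]
205 [[565.8 101.6 205. ]
 [567.4  72.8 205. ]
 [556.4  72.2 205. ]
 [578.6  73.4 205. ]]
208 [[565.7 102.7 208. ]
 [567.3  74.5 208. ]
 [556.5  73.9 208. ]
 [578.3  75.1 208. ]]
[[ 9.98000e-01  5.50000e-02  1.70000e-02  5.63255e+02]
 [ 5.70000e-02 -9.59000e-01 -2.79000e-01  1.63476e+02]
 [ 1.00000e-03  2.79000e-01 -9.60000e-01  3.65556e+02]
 [ 0.00000e+00  0.00000e+00  0.00000e+00  1.00000e+00]]
[567.16376566  72.69021901 204.80334542] [np.float64(0.2105387322754213), np.float64(0.21053873227549594)]
```

Emit:
apply_moves:
  targets:
    - [-2,-0.5,2,0,0,0,0]
    - [0,0,0,0,0,0,1]
    - [0,0,0,0,0,0,1]
    - [0,0,0,0,0,0,1]
    - [0,0,0,0,0,0,1]
    - [0,0,0,0,0,0,1]
    - [0,0,0,0,0,0,1]
    - [0,0,0,0,0,0,1]
  force: 60

```text
time: 5.3
tool_pos: [566.2, 90.1, 186.2]
tcp_rot: [-180.0, 0.0, 93.3]
ft_force: [0.2, -0.4, 0.1]
finger_gap: -0.3
grip_force: 0.0
```

Run:
```python
from h import *
snap('wrist','w4'); snap('scene','s4')
a=cv2.imread('pics/w4.png')[60:384,100:420]; b=cv2.resize(cv2.imread('pics/s4.png')[120:260,210:390],(416,324),interpolation=cv2.INTER_CUBIC)
cv2.imwrite('pics/v4.png',np.hstack([a,b]))
s=sensors.sense();print(s['finger_gap'],s['grip_force'],s['ft_force'],s['tool_pos'])
```

```text
0.04659156478669798 0.0 [0.55307623 1.3849315  0.50207268] [566.22962626  90.0885573  186.18640623]
```

View pics/v4.png

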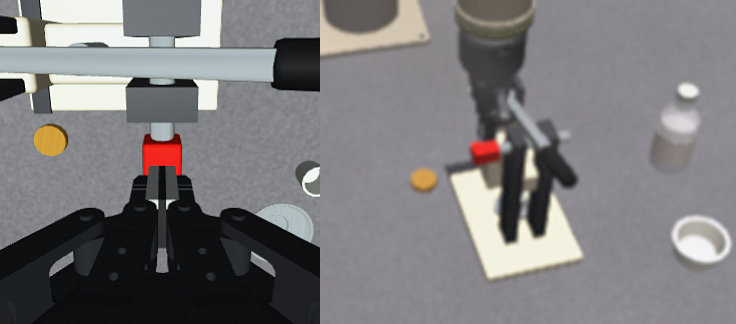

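The left crop shows the fingers shut at (162,170), covering the outer half of the head, so nothing is held. The head is still in place. I'll compare the tip pixel with the projected TCP.

Run:
```python
from h import *
s=sensors.sense();t=np.array(s['tool_pos'])
for dz in(0,19,40): print(dz,(proj('w4',[t+[0,0,dz]])-[100,60]).round(1),'scene',proj('s4',[t+[0,0,dz]]))
print('headctr',(proj('w4',[[566.4,90,z] for z in(186,197,208)])-[100,60]).round(1))
print((proj('w4',[[567,73,z] for z in(186,205)])-[100,60]).round(1))
im=load('s4')[0].astype(int)
m=((im[...,0]-im[...,1])>90).astype('uint8');c=blobs(m,20)[0];print(cv2.boundingRect(c),cv2.minAreaRect(c))
# head top centre from scene & w2
X,e=tri([('w2',(267.6,97.5)),('s4',(281.5,183))]);print(X,e)
print('scene proj head',proj('s4',[[566.4,90,z] for z in(160,186,197,208)]))
X,e=tri([('w2',(267.6,97.5)),('top0',(217,174.8))]);print(X,e)
```

```text
0 [[161.3 158.3]] scene [[281.41683758 188.03652965]]
19 [[161.2 171. ]] scene [[281.67606718 183.5510801 ]]
40 [[161.1 188.7]] scene [[281.96992927 178.45626256]]
headctr [[161.5 158.3]
 [161.5 165.4]
 [161.5 173.3]]
[[161.  183.1]
 [160.9 198. ]]
(166, 179, 21, 20) ((175.8076934814453, 189.03846740722656), (18.04268455505371, 18.8271484375), 78.69007110595703)
[566.41181064  89.59952788 207.76466258] [np.float64(0.18030348314467687), np.float64(0.1803034831446674)]
scene proj head [[281.05429498 194.07910281]
 [281.39888644 188.12592407]
 [281.54808009 185.54388832]
 [281.69935584 182.92299185]]
[566.76329422  89.53078764 202.44490199] [np.float64(0.33502135366463115), np.float64(0.3350213536645426)]
```

Run:
```python
from h import *
a=cv2.imread('pics/w4.png')[180:280,210:310]; a=cv2.resize(a,(400,400),interpolation=cv2.INTER_CUBIC)
b=cv2.imread('pics/w3.png')
for x in(567.3-42.5,567.3+42.5):
  for dy in(-11,11):
    for z in(189.5,202.5,212):
      p=proj('w3',[[x,92+dy,z]])[0]; cv2.circle(b,tuple(np.int32(p.round())),1,(0,255,255) if z>210 else (0,255,0) if z>200 else (255,0,255),-1)
b=cv2.resize(b[190:330,130:390],(780,420))[:400]
cv2.imwrite('pics/cmp.png',np.vstack([cv2.copyMakeBorder(cv2.resize(a,(300,300)),0,0,0,480,cv2.BORDER_CONSTANT),b[:300]]))
s4=cv2.resize(cv2.imread('pics/s4.png')[140:240,230:340],(480,300),interpolation=cv2.INTER_CUBIC)
im=cv2.imread('pics/cmp.png'); im[:300,300:]=s4; cv2.imwrite('pics/cmp.png',im)
```

```text
(no output)
```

View pics/cmp.png

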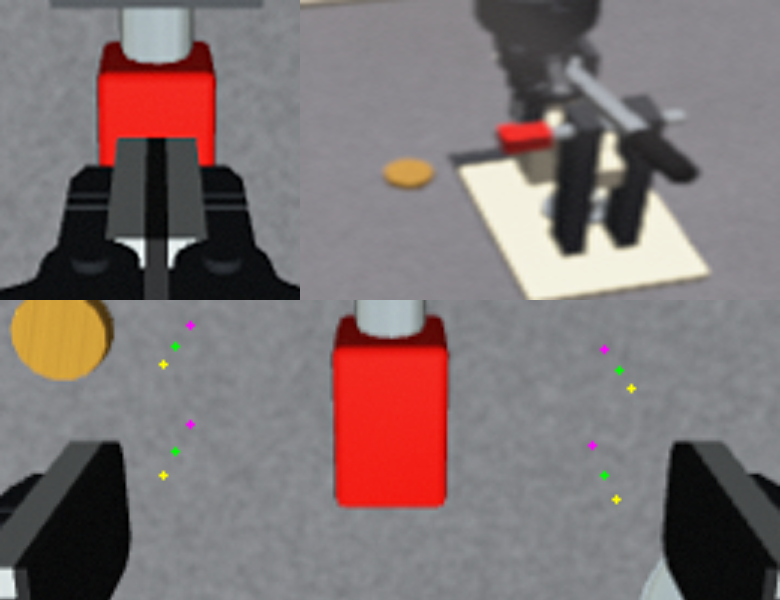

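The pads span 183 px for the 85 mm opening, so their depth is about 141 mm. The real tips therefore stand about 35–40 mm above the reported TCP, and the fingers shut above the head. I'll calibrate this by touching the head top gently with the shut fingers.

Emit:
apply_moves:
  targets:
    - [0,0,5,0,0,0,1]
    - [0,0,5,0,0,0,1]
    - [0,0,0,0,0,0,1]
    - [0,0,0,0,0,0,1]

```text
time: 5.9
tool_pos: [566.2, 90.1, 176.1]
tcp_rot: [-180.0, -0.0, 93.3]
ft_force: [-0.5, 0.3, 0.9]
finger_gap: 0.1
grip_force: 0.0
```

Emit:
apply_moves:
  targets:
    - [0,0,1.5,0,0,0,1]
    - [0,0,1.5,0,0,0,1]
    - [0,0,0,0,0,0,1]

```text
time: 6.28
tool_pos: [566.2, 90.1, 173.0]
tcp_rot: [-180.0, -0.0, 93.3]
ft_force: [-0.8, 0.2, -0.1]
finger_gap: 0.0
grip_force: 0.0
```

Emit:
apply_moves:
  targets:
    - [0,0,1.5,0,0,0,1]
    - [0,0,1.5,0,0,0,1]
    - [0,0,0,0,0,0,1]

```text
time: 6.65
tool_pos: [567.0, 89.9, 171.5]
tcp_rot: [179.9, 0.0, 93.3]
ft_force: [-1.1, -1.5, 7.0]
finger_gap: 0.0
grip_force: 3.3
```

Contact comes at reported z ≈172 with the head top at ~207.5, so the real shut tips are about 35.5 mm above the reported TCP. I'll use that offset: open, go down to reported 152, and grip.

Emit:
apply_moves:
  targets:
    - [0,0,-10,0,0,0,0]
    - [0,0,0,0,0,0,0]
    - [0,0,0,0,0,0,0]
    - [0,0,0,0,0,0,0]
    - [0,0,0,0,0,0,0]
    - [0,0,14,0,0,0,0]
    - [0,0,14,0,0,0,0]
    - [0,0,0,0,0,0,0]
    - [0,0,0,0,0,0,1]
    - [0,0,0,0,0,0,1]
    - [0,0,0,0,0,0,1]
    - [0,0,0,0,0,0,1]
    - [0,0,0,0,0,0,1]
    - [0,0,0,0,0,0,1]
  force: 60

```text
time: 8.4
tool_pos: [566.6, 90.1, 152.7]
tcp_rot: [179.9, -0.0, 93.3]
ft_force: [0.4, -0.5, 3.2]
finger_gap: 20.8
grip_force: 62.0
```

Emit:
apply_moves:
  targets:
    - [-5,0,0,0,0,0,1]
    - [-10,0,0,0,0,0,1]
    - [-10,0,0,0,0,0,1]
    - [0,0,0,0,0,0,1]

```text
time: 8.9
tool_pos: [567.8, 63.2, 152.4]
tcp_rot: [180.0, 0.1, 93.2]
ft_force: [0.2, -3.3, 5.6]
finger_gap: 20.5
grip_force: 62.3
```

Emit:
apply_moves:
  targets:
    - [-15,0,0,0,0,0,1]
    - [-15,0,0,0,0,0,1]
    - [-15,0,0,0,0,0,1]
    - [-15,0,0,0,0,0,1]
    - [-15,0,0,0,0,0,1]
    - [-15,0,0,0,0,0,1]
    - [-15,0,0,0,0,0,1]
    - [-15,0,0,0,0,0,1]
    - [0,0,0,0,0,0,1]

```text
time: 10.02
tool_pos: [574.5, -55.9, 152.2]
tcp_rot: [-180.0, 0.0, 93.2]
ft_force: [0.2, 0.4, -0.9]
finger_gap: 20.5
grip_force: 61.4
```

Run:
```python
from h import *
snap('wrist','w5');snap('scene','s5')
cv2.imwrite('pics/v5.png',np.hstack([cv2.resize(cv2.imread('pics/w5.png'),(400,300)),cv2.resize(cv2.imread('pics/s5.png')[130:280,180:380],(400,300),interpolation=cv2.INTER_CUBIC)]))
```

```text
(no output)
```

View pics/v5.png

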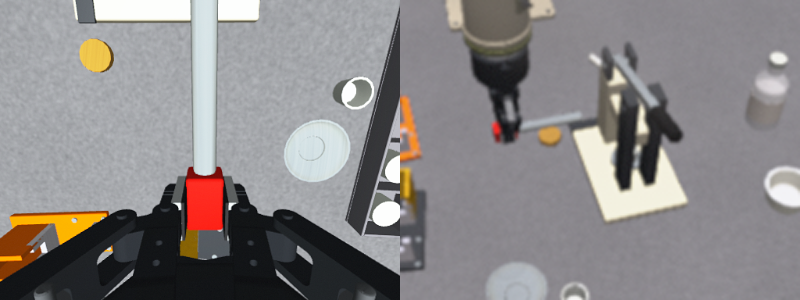

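The pin is held by its head and fully out of the fork, with the shank pointing to +y (left crop (205,90)). I'll draw back 20 mm more and lower it.

Emit:
apply_moves:
  targets:
    - [-20,0,20,0,0,0,1]
    - [0,0,30,0,0,0,1]
    - [0,0,30,0,0,0,1]
    - [0,0,30,0,0,0,1]
    - [0,0,30,0,0,0,1]
    - [0,0,20,0,0,0,1]
    - [0,0,10,0,0,0,1]
    - [0,0,0,0,0,0,1]

```text
time: 11.12
tool_pos: [575.3, -74.6, -18.3]
tcp_rot: [-179.9, -0.0, 93.3]
ft_force: [-0.0, 0.6, -1.3]
finger_gap: 20.8
grip_force: 61.5
```

Emit:
apply_moves:
  targets:
    - [0,0,4,0,0,0,1]
    - [0,0,4,0,0,0,1]
    - [0,0,0,0,0,0,1]

```text
time: 11.5
tool_pos: [575.7, -74.6, -25.7]
tcp_rot: [180.0, 0.0, 93.3]
ft_force: [-0.6, 0.2, -1.5]
finger_gap: 20.7
grip_force: 61.5
```

Emit:
apply_moves:
  targets:
    - [0,0,2,0,0,0,1]
    - [0,0,2,0,0,0,1]
    - [0,0,0,0,0,0,1]

```text
time: 11.88
tool_pos: [575.4, -74.6, -30.0]
tcp_rot: [-180.0, -0.0, 93.3]
ft_force: [-0.5, -0.1, -1.9]
finger_gap: 20.8
grip_force: 61.5
```

Emit:
apply_moves:
  targets:
    - [0,0,1.5,0,0,0,1]
    - [0,0,1,0,0,0,1]
    - [0,0,0,0,0,0,1]

```text
time: 12.25
tool_pos: [575.7, -74.7, -32.1]
tcp_rot: [180.0, 0.0, 93.3]
ft_force: [-1.2, -0.2, 1.9]
finger_gap: 21.2
grip_force: 61.8
```

Emit:
apply_moves:
  targets:
    - [0,0,0,0,0,0,0.5]
    - [0,0,0,0,0,0,0]
    - [0,0,0,0,0,0,0]
    - [0,0,0,0,0,0,0]
    - [0,0,-30,0,0,0,0]
    - [0,0,-40,0,0,0,0]
    - [0,0,-40,0,0,0,0]
    - [0,0,-40,0,0,0,0]
    - [0,0,0,0,0,0,0]

```text
time: 13.38
tool_pos: [578.7, -75.3, 122.5]
tcp_rot: [179.6, 0.1, 93.3]
ft_force: [-0.2, -0.3, 0.6]
finger_gap: 85.4
grip_force: 0.0
```

Run:
```python
from h import *
snap('wrist','w6');snap('top','t6')
im=load('w6')[0].astype(int);m=((im[...,0]-im[...,1])>110).astype('uint8')
c=blobs(m)[0];print(cv2.approxPolyDP(c,3,True).reshape(-1,2).tolist(),cv2.boundingRect(c))
print(proj('w6',[[577,25,7],[576,-56,11],[576,-10,7]]))
cv2.imwrite('pics/v6.png',np.hstack([cv2.resize(cv2.imread('pics/w6.png'),(400,300)),cv2.resize(cv2.imread('pics/t6.png')[100:250,170:370],(400,300),interpolation=cv2.INTER_CUBIC)]))
```

```text
[[267, 158], [247, 159], [248, 193], [268, 193]] (246, 158, 24, 36)
[[264.96172467  65.36919063]
 [258.90942969 155.33098282]
 [261.61859744 105.67944738]]
```

View pics/v6.png

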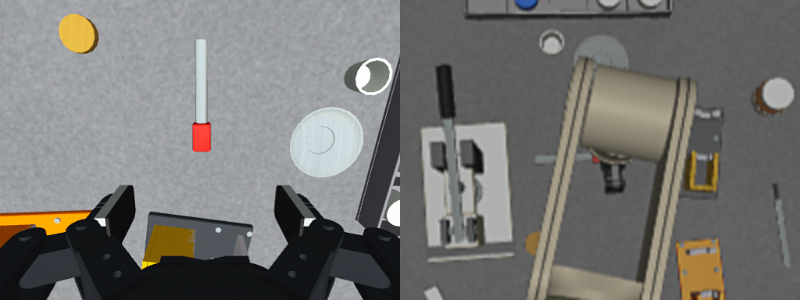

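The pin lies free and flat on the bench, head at left-crop (202,137) and tip at (201,40). The rest is in view at (200,235) with its yellow pocket on the -x side. I'll view the rest from two places.

Emit:
apply_moves:
  targets:
    - [-30,0,-50,0,0,0,0]
    - [-40,0,-50,0,0,0,0]
    - [-40,0,-50,0,0,0,0]
    - [-40,0,-20,0,0,0,0]
    - [0,0,0,0,0,0,0]

```text
time: 14.1
tool_pos: [584.0, -225.4, 285.3]
tcp_rot: [180.0, 0.1, 93.1]
ft_force: [0.3, -0.4, -1.1]
finger_gap: 85.2
grip_force: 0.0
```

Run:
```python
from h import *
snap('wrist','w7')
```

Emit:
apply_moves:
  targets:
    - [-40,0,0,0,0,0,0]
    - [-40,0,0,0,0,0,0]
    - [0,0,0,0,0,0,0]

```text
time: 14.52
tool_pos: [587.5, -303.0, 281.6]
tcp_rot: [-179.7, -0.2, 93.2]
ft_force: [-0.4, 0.5, -0.5]
finger_gap: 85.8
grip_force: 0.0
```

Run:
```python
from h import *
snap('wrist','w8')
for n in('w7','w8'):
    print(n,load(n)[3][:3,3].round(1))
    for nm,lo,hi in(('yel',(22,150,60),(30,255,255)),('yelbright',(22,150,180),(30,255,255)),('plate',(0,0,40),(180,60,85))):
        for c in blobs(mask(n,lo,hi),150)[:3]:
            print(nm,cv2.contourArea(c),cv2.boundingRect(c),cv2.approxPolyDP(c,2.5,True).reshape(-1,2).tolist()[:14])
    print('exp',proj(n,[[578,-234,10]]))
im=load('w6')[0].astype(int)
for row in(60,80,100,120,140):
    g=im[row,235:285].sum(1)/3; print(row,g.round(0).astype(int).tolist())
```

```text
w7 [ 580.5 -153.9  461.3]
yel 1755.5 (67, 122, 97, 46) [[163, 165], [157, 163], [157, 159], [162, 158], [159, 133], [152, 128], [157, 122], [68, 126], [74, 131], [67, 132], [105, 132], [110, 160], [94, 167], [129, 167]]
yel 886.5 (206, 135, 48, 42) [[209, 140], [206, 170], [249, 176], [250, 172], [246, 170], [249, 169], [240, 170], [244, 169], [244, 161], [239, 163], [223, 158], [221, 161], [216, 154], [219, 158]]
yelbright 1755.5 (67, 122, 97, 46) [[163, 165], [157, 163], [157, 159], [162, 158], [159, 133], [152, 128], [157, 122], [68, 126], [74, 131], [67, 132], [105, 132], [110, 160], [94, 167], [129, 167]]
yelbright 482.0 (206, 139, 48, 38) [[209, 140], [206, 170], [249, 176], [250, 173], [212, 167], [213, 144], [252, 150], [253, 145]]
plate 3164.5 (25, 303, 105, 81) [[25, 360], [28, 368], [36, 369], [103, 352], [109, 378], [107, 383], [129, 383], [99, 321], [96, 325], [86, 303], [89, 318], [50, 326]]
plate 3138.0 (395, 302, 105, 82) [[499, 361], [472, 325], [435, 318], [438, 302], [428, 325], [424, 322], [395, 383], [418, 383], [415, 377], [421, 352], [490, 369], [497, 367]]
pla
[... 1972 characters left out ...]
 164, 164, 166, 147, 183, 203, 212, 211, 212, 216, 218, 218, 217, 216, 216, 206, 191, 151, 154, 168, 171, 167, 167, 163, 164, 165, 163, 165, 164, 165, 166, 167, 167, 164, 165, 165, 168, 168]
120 [161, 162, 164, 163, 161, 159, 155, 154, 156, 159, 158, 160, 160, 160, 160, 129, 180, 202, 211, 210, 210, 213, 216, 219, 217, 215, 216, 209, 188, 147, 131, 158, 163, 164, 166, 168, 169, 168, 168, 166, 165, 167, 165, 163, 162, 158, 159, 161, 160, 161]
140 [166, 166, 165, 163, 161, 161, 162, 164, 167, 168, 167, 166, 165, 164, 163, 129, 185, 204, 208, 211, 212, 212, 215, 217, 217, 215, 216, 204, 181, 143, 133, 158, 166, 162, 163, 163, 165, 167, 167, 166, 166, 166, 166, 162, 162, 161, 161, 164, 163, 162]
```

Run:
```python
from h import *
T=[]
for a,b in [((208.5,139.5),(206.5,73.5)),((205.5,170.5),(203.5,109.5)),((250,176.5),(250.5,116.5)),((253,144.5),(255,81.5))]:
    X,e=tri([('w7',a),('w8',b)]);T.append(X);print('tri',X.round(1),np.round(e,2))
zt=80
q={}
for n,p in(('w7',[(208.5,139.5),(205.5,170.5),(250,176.5),(253.5,144.5),(212.5,143.5),(211.5,167.5)]),('w8',[(206.5,73.5),(203.5,109.5),(250.5,116.5),(255,81.5),(210,79.5),(209,105.5)])):
    w=onz(n,p,zt);print(n,w.round(1)[:,:2].tolist())
    q[n]=w
Q=(q['w7']+q['w8'])/2
d=((Q[2]-Q[1])+(Q[3]-Q[0]))/2; ang=np.degrees(np.arctan2(d[1],d[0]));n_=Q[0]-Q[1];print('ang long',ang,'ang back-90',np.degrees(np.arctan2(n_[1],n_[0]))-90,'len',np.linalg.norm(d),'w',np.linalg.norm(n_))
# profile along rest frame
a=np.radians(ang);ux=np.array([np.cos(a),np.sin(a),0]);uy=np.array([-np.sin(a),np.cos(a),0])
o=(Q[4]+Q[5])/2+39*ux;o[2]=0;print('origin',o.round(1))
np.save('rest.npy',np.r_[o,ang])
def prof(n,f,rng):
    im=cv2.GaussianBlur(load(n)[0],(0,0),.7).mean(2)
    return [int(cv2.getRectSubPix(im.astype('float32'),(1,1),tuple(map(float,proj(n,[f(t)])[0])))[0,0]) for t in rng]
for n in('w7','w8'):
    print(n,'x at y=+-28 z10, 84..106',prof(n,lambda t:o+t*ux+28*uy+[0,0,10],range(84,107)),prof(n,lambda t:o+t*ux-28*uy+[0,0,10],range(84,107)))
    print(' y x=40 z10 -45..45 step2',prof(n,lambda t:o+40*ux+t*uy+[0,0,10],range(-45,46,2)))
    print(' y x=78 z60 -36..36',prof(n,lambda t:o+78*ux+t*uy+[0,0,60],range(-36,37,2)))
    print(' x y=15 z60 66..90',prof(n,lambda t:o+t*ux+15*uy+[0,0,60],range(66,92)))
```

```text
tri [ 516.8 -206.2   81.8] [0.1 0.1]
tri [ 512.3 -247.3   76.8] [0.19 0.19]
tri [ 570.3 -252.4   76.2] [0.09 0.09]
tri [ 572.9 -211.2   69.5] [0.64 0.64]
w7 [[516.4, -206.4], [512.7, -246.5], [570.4, -251.4], [573.1, -209.6], [521.4, -211.2], [520.4, -242.2]]
w8 [[516.6, -206.0], [513.1, -247.1], [570.3, -252.2], [573.8, -211.7], [520.7, -212.4], [519.7, -242.1]]
ang long -4.713936227530715 ang back-90 -5.0255090805866445 len 57.39620835366601 w 40.78602607905376
origin [ 559.5 -230.2    0. ]
w7 x at y=+-28 z10, 84..106 [125, 126, 130, 140, 153, 164, 167, 165, 152, 137, 122, 135, 148, 160, 162, 163, 162, 160, 159, 158, 158, 158, 159] [244, 244, 244, 244, 242, 237, 228, 212, 193, 171, 160, 155, 159, 160, 161, 160, 158, 158, 157, 157, 157, 158, 159]
 y x=40 z10 -45..45 step2 [160, 164, 164, 163, 153, 121, 109, 121, 137, 134, 121, 115, 114, 115, 116, 117, 117, 118, 119, 119, 119, 120, 121, 121, 122, 123, 123, 122, 123, 124, 125, 125, 125, 129, 136, 138, 132, 129, 124, 97, 114, 151, 156, 157, 160, 161]
 y x=78 z60 -36..36 [155, 156, 159, 160, 159, 155, 150, 204, 244, 245, 244, 244, 229, 
[... 442 characters left out ...]
3, 203, 200, 190, 169, 155, 152, 157, 160, 161, 160, 159, 158, 157, 156, 155, 155, 157]
 y x=40 z10 -45..45 step2 [162, 163, 161, 160, 144, 117, 123, 132, 147, 156, 144, 128, 128, 130, 130, 130, 130, 131, 131, 132, 131, 131, 131, 131, 131, 132, 132, 132, 132, 132, 132, 132, 132, 134, 137, 141, 140, 134, 128, 112, 136, 153, 155, 158, 161, 160]
 y x=78 z60 -36..36 [156, 145, 112, 119, 127, 129, 145, 216, 244, 244, 243, 243, 236, 216, 218, 215, 219, 225, 219, 222, 226, 223, 225, 242, 244, 242, 243, 241, 185, 135, 132, 131, 116, 123, 152, 154, 157]
 x y=15 z60 66..90 [132, 129, 121, 112, 105, 103, 112, 147, 193, 231, 241, 242, 242, 242, 241, 225, 190, 156, 133, 121, 112, 122, 140, 154, 157, 157]
```

Run:
```python
from h import *
im=load('w6')[0].astype('float32').mean(2)
A=[]
for row in range(60,150,8):
    g=im[row,240:275]; i=np.where(g>180)[0]; A.append(((i[0]+i[-1])/2+240,row))
W=onz('w6',A,8.5)[:,:2]; p=np.polyfit(W[:,1],W[:,0],1);print('dx/dy',p[0],'ang',90-np.degrees(np.arctan(p[0])))
col=im[35:65,257];print('tip',col.astype(int).tolist())
h=onz('w6',[(246.5,158.5),(267.5,157.5),(247.5,193.5),(268.5,193.5)],22);print(h.round(1))
yo=(h[0,1]+h[1,1])/2
print('origin',p[0]*yo+p[1],yo,' grip43',p[0]*(yo+43)+p[1],yo+43)
t=35+np.argmax(np.diff(col)); print('tip world',onz('w6',[(256.5,t+.5)],7).round(1))
s=sensors.sense();print(s['tool_pos'],s['tcp_rot'],s['joint_pos'])
```

```text
dx/dy -0.05201072199242591 ang 92.97731213603005
tip [158, 160, 160, 162, 161, 162, 161, 163, 164, 164, 164, 163, 165, 164, 164, 201, 221, 219, 220, 219, 219, 219, 219, 219, 218, 219, 219, 219, 220, 219]
[[564.6 -57.6  22. ]
 [584.  -55.6  22. ]
 [567.  -91.5  22. ]
 [587.1 -90.4  22. ]]
origin 574.1725175334332 -56.587415458675835  grip43 571.936056487759 -13.587415458675835
tip world [[568.7  37.6   7. ]]
[ 587.85431584 -301.59006527  282.1351264 ] [-1.79788281e+02 -1.79452039e-01  9.32242102e+01] [-3.16198490e+01  1.63457575e+01  6.64023742e+01  2.65415246e-02
  9.75281559e+01 -3.48409769e+01]
```

Emit:
apply_moves:
  targets:
    - [41.2,0,20,0,0,0,0]
    - [41.2,0,20,0,0,0,0]
    - [41.2,0,20,0,0,0,0]
    - [41.2,0,20,0,0,0,0]
    - [41.2,0,20,0,0,0,0]
    - [41.2,0,20,0,0,0,0]
    - [41.2,0,20,0,0,0,0]
    - [0,0,40,0,0,0,0]
    - [0,0,40,0,0,0,0]
    - [0,0,40,0,0,0,0]
    - [0,0,20,0,0,0,0]
    - [0,0,0,0,0,0,0]

```text
time: 16.08
tool_pos: [570.1, -13.3, 3.5]
tcp_rot: [-179.8, -0.1, 93.3]
ft_force: [-0.9, -0.1, -0.2]
finger_gap: 85.5
grip_force: 0.0
```

Run:
```python
from h import *
s=sensors.sense();print(s['tool_pos'],s['tcp_rot'],s['ft_force'])
snap('wrist','w9')
im=load('w9')[0].astype(int);m=((im[...,0]-im[...,1])>110).astype('uint8')
for c in blobs(m)[:1]:print(cv2.boundingRect(c))
P=np.array([[574.2,-56.6,22],[571.9,-13.6,15],[569,37,13]]);print(proj('w9',P))
for x in(40,):
  for p in proj('w9',P[1:]):
    r0=int(p[1]); print(r0,im[r0,230:300].mean(1).astype(int).tolist())
```

```text
[570.12177136 -13.29305033   3.51455493] [-1.79777021e+02 -5.02942142e-02  9.33227548e+01] [-0.91039017 -0.107013   -0.19677505]
(248, 296, 35, 37)
[[263.75789823 296.80365756]
 [264.21648033 226.37039188]
 [264.50328409 139.43244165]]
226 [139, 139, 137, 138, 137, 138, 137, 135, 132, 133, 130, 132, 131, 133, 134, 134, 136, 138, 139, 141, 141, 142, 146, 108, 115, 151, 171, 173, 177, 182, 180, 180, 182, 184, 186, 188, 188, 187, 185, 186, 186, 183, 177, 166, 156, 129, 101, 133, 141, 140, 139, 139, 139, 140, 141, 138, 139, 138, 137, 137, 136, 137, 136, 136, 134, 135, 132, 133, 132, 130]
139 [136, 135, 134, 134, 136, 136, 136, 136, 138, 138, 136, 135, 135, 135, 135, 134, 134, 135, 133, 132, 132, 132, 135, 116, 103, 98, 106, 105, 107, 112, 102, 100, 100, 102, 103, 103, 103, 102, 113, 116, 114, 113, 109, 102, 106, 110, 108, 129, 134, 132, 133, 134, 132, 131, 130, 129, 129, 128, 129, 129, 133, 133, 133, 136, 135, 132, 132, 135, 135, 133]
```

Emit:
apply_moves:
  targets:
    - [0,1.5,20,0,0,0,0]
    - [0,0,10,0,0,0,0]
    - [0,0,6,0,0,0,0]
    - [0,0,0,0,0,0,0]
    - [0,0,0,0,0,0,1]
    - [0,0,0,0,0,0,1]
    - [0,0,0,0,0,0,1]
    - [0,0,0,0,0,0,1]
    - [0,0,0,0,0,0,1]
    - [0,0,0,0,0,0,1]
    - [0,0,0,0,0,0,1]
  force: 60

```text
time: 17.5
tool_pos: [573.8, -14.4, -30.4]
tcp_rot: [180.0, 0.0, 93.3]
ft_force: [-3.9, 0.1, 5.6]
finger_gap: 11.4
grip_force: 58.6
```

Emit:
apply_moves:
  targets:
    - [0,0,0,0,0,0,0.5]
    - [0,0,0,0,0,0,0.5]
    - [0,0,0,0,0,0,0.5]
    - [0,0,2,0,0,0,0.5]
    - [0,0,0,0,0,0,0.5]

```text
time: 18.12
tool_pos: [573.4, -14.3, -33.0]
tcp_rot: [-180.0, -0.0, 93.3]
ft_force: [-0.2, 0.2, -0.1]
finger_gap: 43.1
grip_force: 0.0
```

Emit:
apply_moves:
  targets:
    - [0,0,1,0,0,0,0.5]
    - [0,0,0,0,0,0,1]
    - [0,0,0,0,0,0,1]
    - [0,0,0,0,0,0,1]
    - [0,0,0,0,0,0,1]
    - [0,0,0,0,0,0,1]
  force: 60

```text
time: 18.88
tool_pos: [573.9, -14.3, -33.5]
tcp_rot: [180.0, 0.0, 93.3]
ft_force: [0.7, -0.3, 1.7]
finger_gap: 11.3
grip_force: 59.0
```

Emit:
apply_moves:
  targets:
    - [0,0,-5,0,0,0,1]
    - [0,0,-20,0,0,0,1]
    - [0,0,-40,0,0,0,1]
    - [0,0,-40,0,0,0,1]
    - [0,0,0,0,0,0,1]

```text
time: 19.5
tool_pos: [577.5, -14.8, 77.3]
tcp_rot: [179.5, 0.1, 93.3]
ft_force: [0.3, -0.8, -0.6]
finger_gap: 11.7
grip_force: 58.7
```

Run:
```python
from h import *
s=sensors.sense();print(s['tool_pos'],s['tcp_rot'],s['ft_force'])
snap('wrist','w10')
im=load('w10')[0].astype(int);m=((im[...,0]-im[...,1])>90).astype('uint8')
for c in blobs(m)[:2]:print(cv2.boundingRect(c),cv2.approxPolyDP(c,2.5,True).reshape(-1,2).tolist())
im9=load('w10')[0]
g=im[:,:,:].mean(2)
for row in(60,80,100,120,140,160,180): 
    x=g[row,225:305]; print(row,x.astype(int)[::2].tolist())
```

```text
[577.50297692 -14.75313571  77.33928686] [1.79482135e+02 9.00745951e-02 9.32656639e+01] [ 0.25657502 -0.80106503 -0.56149952]
60 [237, 238, 238, 238, 238, 238, 238, 238, 237, 238, 238, 238, 238, 237, 238, 238, 238, 238, 238, 239, 238, 238, 238, 238, 237, 238, 239, 238, 238, 238, 238, 238, 238, 238, 238, 239, 238, 238, 238, 238]
80 [133, 134, 134, 135, 137, 137, 137, 134, 130, 130, 130, 130, 132, 135, 134, 132, 134, 135, 130, 132, 138, 140, 140, 138, 139, 139, 138, 134, 131, 128, 127, 126, 127, 129, 134, 135, 131, 133, 137, 138]
100 [135, 132, 130, 133, 135, 137, 133, 127, 124, 125, 128, 133, 134, 135, 135, 135, 130, 127, 125, 130, 129, 131, 130, 131, 129, 128, 127, 132, 137, 138, 134, 132, 132, 131, 133, 135, 135, 135, 133, 133]
120 [129, 133, 133, 129, 131, 130, 127, 130, 134, 134, 131, 129, 131, 131, 136, 142, 141, 135, 132, 133, 133, 132, 133, 133, 135, 135, 137, 134, 128, 131, 130, 128, 129, 130, 130, 130, 132, 135, 133, 133]
140 [136, 134, 135, 133, 129, 130, 131, 135, 133, 131, 128, 126, 121, 124, 129, 132, 136, 137, 136, 137, 136, 137, 140, 140, 137, 131, 131, 135, 137, 136, 138, 138, 137, 137, 134, 129, 134, 138, 138, 136]
160 [138, 138, 135, 135, 139, 143, 138, 135, 133, 132, 134, 92, 144, 162, 182, 185, 185, 187, 187, 189, 189, 189, 188, 183, 173, 164, 98, 136, 140, 140, 133, 130, 133, 130, 131, 136, 143, 138, 135, 134]
180 [143, 139, 134, 132, 136, 133, 129, 132, 133, 133, 135, 90, 146, 164, 183, 184, 185, 186, 188, 189, 188, 187, 187, 182, 169, 161, 106, 128, 132, 139, 139, 131, 126, 128, 133, 135, 134, 135, 136, 135]
```

Run:
```python
from h import *
from scipy.spatial.transform import Rotation as Rn
s=sensors.sense();t=np.array(s['tool_pos']);R=Rn.from_euler('xyz',s['tcp_rot'],degrees=True).as_matrix()
g=load('w10')[0].astype(float).mean(2); print('tipcol',g[138:165,263].astype(int).tolist())
for sl in(-.08,-.042,0,.04):
  z0=42.7
  L=52; tipT=t+R@np.array([L,0,-(z0+L*sl+7)])
  tipB=t+R@np.array([L,0,-(z0+L*sl-7)])
  w=[t+R@np.array([L-8,dy,-(z0+(L-8)*sl)]) for dy in(-7,7)]
  print(sl,proj('w10',[tipT,tipB])[:,1].round(1),np.diff(proj('w10',w)[:,0]).round(1), proj('w10',w).mean(0).round(1))
for row in(155,165,175,185,195):
    x=g[row,225:305]; i=np.where(x>120)[0]; d=np.where(x<118)[0]; print(row,225+d)
```

```text
tipcol [135, 138, 137, 135, 135, 137, 117, 77, 75, 92, 150, 193, 191, 189, 189, 189, 188, 190, 191, 190, 190, 189, 189, 189, 189, 190, 190]
-0.08 [144.6 140.4] [29.9] [257.7 159.7]
-0.042 [145.2 140.9] [30.3] [257.6 160.4]
0 [146.  141.5] [30.6] [257.6 161.2]
0.04 [146.7 142.1] [31.] [257.6 161.9]
155 [247 277]
165 [247 277]
175 [247 277]
185 [247 276 277]
195 [247 276]
```

Emit:
apply_moves:
  targets:
    - [-36.8,2.3,-7,0,0,0,1]
    - [-36.8,2.3,-7,0,0,0,1]
    - [-36.8,2.3,-7,0,0,0,1]
    - [-36.8,2.3,-7,0,0,0,1]
    - [-36.8,2.3,-7,0,0,0,1]
    - [-36.8,2.3,-7,0,0,0,1]
    - [0,0,0,0,0,0.172,1]
    - [0,0,0,0,0,0.172,1]
    - [0,0,0,0,0,0.172,1]
    - [0,0,0,0,0,0.172,1]
    - [0,0,0,0,0,0.172,1]
    - [0,0,0,0,0,0.172,1]
    - [0,0,0,0,0,0.172,1]
    - [0,0,0,0,0,0.172,1]
    - [0,0,0,0,0,0.172,1]
    - [0,0,0,0,0,0.172,1]
    - [0,0,0,0,0,0,1]
    - [0,0,0,0,0,0,1]

```text
time: 21.8
tool_pos: [599.5, -233.7, 112.5]
tcp_rot: [-180.0, 0.1, -5.1]
ft_force: [-0.4, -0.4, -1.5]
finger_gap: 11.9
grip_force: 58.6
```

Run:
```python
from h import *
s=sensors.sense();print(s['tool_pos'],s['tcp_rot'],s['ft_force'])
snap('wrist','w11');s=sensors.sense();print(s['tool_pos'],s['tcp_rot']);print(load('w11')[3].round(3))
```

```text
[ 599.52088755 -233.73027289  112.50163454] [-1.79969289e+02  7.58085990e-02 -5.06179192e+00] [-0.4206407  -0.37769672 -1.54449802]
[ 599.65945399 -233.82281922  112.69744736] [-1.79979560e+02  5.71109690e-02 -5.09809145e+00]
[[-8.80000e-02 -9.56000e-01 -2.79000e-01  6.70491e+02]
 [-9.96000e-01  8.40000e-02  2.40000e-02 -2.39338e+02]
 [ 0.00000e+00  2.80000e-01 -9.60000e-01  2.88457e+02]
 [ 0.00000e+00  0.00000e+00  0.00000e+00  1.00000e+00]]
```

Run:
```python
from h import *
g=cv2.GaussianBlur(load('w11')[0],(0,0),.6).astype(float).mean(2)
ang=np.radians(-5.4);ux=np.array([np.cos(ang),np.sin(ang),0]);uy=np.array([-np.sin(ang),np.cos(ang),0]);o=np.array([559.4,-230.7,0])
P=lambda x,y,z:o+x*ux+y*uy+[0,0,z]
print('proj tip expected',proj('w11',[P(95,0,155),P(60,0,155)]).round(1))
print('cheek',proj('w11',[P(82,y,60) for y in(-22,0,22)]).round(1).tolist(),'plate end',proj('w11',[P(95,y,10) for y in(-35,35)]).round(1).tolist())
# shank edges by dark outline / gradient
for row in(150,165,180,195):
    print(row,g[row,225:305].astype(int)[::2].tolist())
print('col',g[120:200,262].astype(int)[::2].tolist())
def prof(f,rng): return [int(cv2.getRectSubPix(g.astype('float32'),(1,1),tuple(map(float,proj('w11',[f(t)])[0])))[0,0]) for t in rng]
print('cheek y',prof(lambda t:P(78,t,60),range(-40,41,2)))
print('plate y x90',prof(lambda t:P(90,t,10),range(-45,46,2)))
print('plate x y28',prof(lambda t:P(t,28,10),range(84,107)))
```

```text
proj tip expected [[265.7 137.8]
 [264.9 212.5]]
cheek [[293.2, 139.7], [263.9, 139.6], [234.6, 139.4]] plate end [[302.6, 118.1], [224.7, 117.6]]
150 [165, 107, 141, 141, 141, 149, 221, 225, 223, 224, 225, 173, 168, 197, 216, 227, 226, 229, 229, 230, 231, 230, 230, 225, 214, 203, 165, 229, 229, 230, 230, 232, 231, 199, 140, 139, 140, 121, 146, 173]
165 [168, 96, 137, 137, 137, 136, 137, 137, 136, 136, 137, 119, 174, 201, 218, 225, 225, 227, 227, 229, 229, 228, 228, 225, 215, 204, 144, 134, 134, 134, 134, 134, 135, 134, 133, 134, 135, 101, 164, 179]
180 [162, 102, 128, 131, 131, 131, 131, 131, 132, 131, 131, 120, 174, 202, 220, 225, 225, 227, 228, 229, 228, 228, 228, 224, 214, 198, 131, 130, 130, 129, 129, 129, 128, 128, 129, 129, 127, 95, 178, 178]
195 [167, 111, 116, 127, 126, 126, 125, 126, 126, 126, 126, 116, 174, 204, 220, 225, 224, 227, 227, 229, 228, 228, 227, 222, 212, 193, 123, 124, 125, 124, 124, 124, 124, 124, 124, 124, 112, 145, 171, 175]
col [131, 149, 149, 147, 147, 147, 141, 122, 206, 250, 249, 249, 222, 99, 180, 229, 228, 228, 228, 229, 228, 228, 228, 228, 228, 228, 228, 228, 228, 228, 228, 228, 228, 228, 228, 228, 228, 228, 228, 228]
cheek y [172, 177, 178, 176, 176, 177, 117, 138, 140, 144, 245, 249, 249, 248, 248, 241, 213, 208, 174, 154, 143, 145, 151, 175, 194, 217, 250, 249, 248, 248, 249, 150, 143, 143, 117, 172, 169, 171, 168, 166, 168]
plate y x90 [172, 174, 170, 171, 172, 139, 129, 153, 220, 218, 220, 209, 148, 147, 147, 147, 148, 148, 148, 148, 148, 148, 148, 148, 148, 149, 149, 149, 149, 149, 149, 149, 149, 150, 212, 219, 220, 215, 160, 140, 121, 171, 167, 167, 172, 173]
plate x y28 [147, 152, 179, 207, 218, 220, 220, 220, 216, 184, 118, 104, 156, 174, 174, 174, 175, 176, 175, 173, 171, 170, 169]
```

Emit:
apply_moves:
  targets:
    - [4.2,1.3,0,0,0,0,1]
    - [0,0,0,0,0.042,0,1]
    - [-0.8,0,20,0,0,0,1]
    - [-0.8,0,20,0,0,0,1]
    - [0,0,0,0,0,0,1]
    - [0,0,0,0,0,0,1]

```text
time: 22.6
tool_pos: [604.1, -235.5, 72.7]
tcp_rot: [-180.0, -2.3, -5.3]
ft_force: [0.0, 0.5, -1.1]
finger_gap: 11.6
grip_force: 58.6
```

Run:
```python
from h import *
s=sensors.sense();print(s['tool_pos'],s['tcp_rot'],s['ft_force'])
snap('wrist','w12')
g=cv2.GaussianBlur(load('w12')[0],(0,0),.6).astype(float).mean(2)
ang=np.radians(-5.4);ux=np.array([np.cos(ang),np.sin(ang),0]);uy=np.array([-np.sin(ang),np.cos(ang),0]);o=np.array([559.4,-230.7,0])
P=lambda x,y,z:o+x*ux+y*uy+[0,0,z]
z=s['tool_pos'][2]+42.7;print('axis z',z)
print('tip top',proj('w12',[P(95,0,z+7),P(95,0,z),P(60,0,z)]).round(1).tolist())
for row in(150,165,180,195): print(row,g[row,225:305].astype(int)[::2].tolist())
print('col',g[120:200,264].astype(int)[::2].tolist())
def prof(f,rng): return [int(cv2.getRectSubPix(g.astype('float32'),(1,1),tuple(map(float,proj('w12',[f(t)])[0])))[0,0]) for t in rng]
print('cheek y',prof(lambda t:P(80,t,60),range(-26,27,1)))
print('plate x y28',prof(lambda t:P(t,28,10),range(84,107)))
```

```text
[ 604.06521215 -235.52683093   72.71068634] [-179.97876002   -2.34263562   -5.26966981] [ 0.02137942  0.47792949 -1.08542997]
axis z 115.41068633685701
tip top [[262.1, 145.5], [262.1, 143.8], [261.9, 217.8]]
150 [149, 149, 148, 149, 137, 124, 124, 124, 124, 124, 124, 116, 176, 203, 222, 230, 230, 232, 232, 233, 233, 233, 233, 228, 219, 206, 148, 122, 123, 123, 123, 122, 124, 143, 147, 147, 147, 147, 147, 134]
165 [144, 143, 224, 251, 249, 249, 250, 250, 251, 250, 251, 188, 181, 206, 222, 228, 228, 230, 231, 232, 232, 231, 231, 228, 219, 207, 180, 251, 249, 249, 250, 250, 251, 250, 249, 171, 141, 142, 143, 112]
180 [140, 141, 139, 140, 139, 139, 139, 139, 139, 139, 139, 122, 180, 207, 223, 228, 228, 230, 231, 232, 232, 231, 231, 227, 218, 202, 133, 137, 137, 138, 138, 138, 138, 137, 138, 137, 138, 138, 137, 97]
195 [145, 217, 224, 223, 215, 146, 134, 135, 135, 135, 135, 123, 180, 208, 223, 227, 228, 229, 231, 232, 231, 231, 230, 226, 216, 197, 128, 133, 134, 134, 133, 131, 189, 223, 223, 222, 197, 135, 130, 93]
col [182, 181, 178, 173, 171, 122, 104, 151, 152, 151, 150, 151, 131, 104, 188, 233, 232, 232, 232, 232, 232, 232, 232, 232, 232, 232, 232, 232, 232, 232, 232, 232, 232, 232, 232, 232, 232, 232, 232, 232]
cheek y [126, 145, 144, 144, 145, 191, 247, 250, 251, 251, 250, 250, 250, 249, 250, 251, 207, 190, 212, 220, 227, 231, 232, 232, 232, 232, 232, 230, 230, 229, 228, 228, 217, 203, 184, 162, 228, 251, 251, 251, 250, 250, 249, 249, 249, 250, 251, 228, 149, 146, 146, 146, 140]
plate x y28 [150, 152, 180, 212, 223, 223, 223, 224, 221, 188, 111, 102, 162, 178, 177, 177, 179, 180, 179, 178, 175, 174, 173]
```

Emit:
apply_moves:
  targets:
    - [-0.8,0,20,0,0,0,1]
    - [-0.8,0,20,0,0,0,1]
    - [-0.4,0,10,0,0,0,1]
    - [-0.4,0,10,0,0,0,1]
    - [0,0,0,0,0,0,1]
    - [0,0,0,0,0,0,1]

```text
time: 23.4
tool_pos: [604.8, -235.9, 13.8]
tcp_rot: [180.0, -2.5, -5.3]
ft_force: [0.5, 0.0, -0.6]
finger_gap: 11.6
grip_force: 58.6
```

Emit:
apply_moves:
  targets:
    - [-0.1,0,3,0,0,0,1]
    - [-0.1,0,3,0,0,0,1]
    - [0,0,2,0,0,0,1]
    - [0,0,0,0,0,0,1]

```text
time: 23.9
tool_pos: [604.3, -235.6, 4.9]
tcp_rot: [-180.0, -2.4, -5.3]
ft_force: [-0.3, 0.1, -1.1]
finger_gap: 11.4
grip_force: 58.6
```

Emit:
apply_moves:
  targets:
    - [0,0,1.5,0,0,0,1]
    - [0,0,1.5,0,0,0,1]
    - [0,0,0,0,0,0,1]

```text
time: 24.28
tool_pos: [604.7, -235.8, 2.5]
tcp_rot: [180.0, -2.4, -5.3]
ft_force: [-0.2, 0.4, 1.0]
finger_gap: 11.3
grip_force: 59.0
```

Emit:
apply_moves:
  targets:
    - [0,0,0.5,0,0,0,0.7]
    - [0,0,0,0,0,0,0.5]
    - [0,0,0,0,0,0,0.4]
    - [0,0,0,0,0,0,0.4]
    - [0.8,0,-20,0,0,0,0.4]
    - [1.6,0,-40,0,0,0,0.4]
    - [1.6,0,-40,0,0,0,0.4]
    - [0,0,-40,0,-0.042,0,0.4]
    - [0,0,0,0,0,0,0.4]
    - [0,0,0,0,0,0,0.4]

```text
time: 25.52
tool_pos: [603.0, -235.6, 142.7]
tcp_rot: [180.0, -0.1, -5.3]
ft_force: [-0.2, -0.7, 0.6]
finger_gap: 51.3
grip_force: 0.0
```

Run:
```python
from h import *
s=sensors.sense();print(s['tool_pos'],s['tcp_rot'],s['ft_force'],s['time'])
snap('wrist','w13');snap('scene','s13')
ang=np.radians(-5.4);ux=np.array([np.cos(ang),np.sin(ang),0]);uy=np.array([-np.sin(ang),np.cos(ang),0]);o=np.array([559.4,-230.7,0])
P=lambda x,y,z:o+x*ux+y*uy+[0,0,z]
print('tip exp',proj('w13',[P(95,0,52),P(95,0,45),P(0,0,52),P(-34,0,56),P(0,-11,56)]).round(1).tolist())
print('scene',proj('s13',[P(95,0,45),P(0,0,45)]).round(1).tolist())
cv2.imwrite('pics/v13.png',np.hstack([cv2.resize(cv2.imread('pics/w13.png')[60:360,130:400],(405,450)),cv2.resize(cv2.imread('pics/s13.png')[190:280,150:229],(395,450),interpolation=cv2.INTER_CUBIC)]))
```

```text
[ 602.9913149  -235.61366628  142.65138845] [ 1.79977861e+02 -7.23967112e-02 -5.27983395e+00] [-0.16425231 -0.67890864  0.59110113] 25.525
tip exp [[261.6, 123.2], [261.6, 122.6], [261.4, 224.9], [261.3, 259.0], [273.1, 226.7]]
scene [[178.3, 258.3], [179.4, 232.5]]
```

View pics/v13.png

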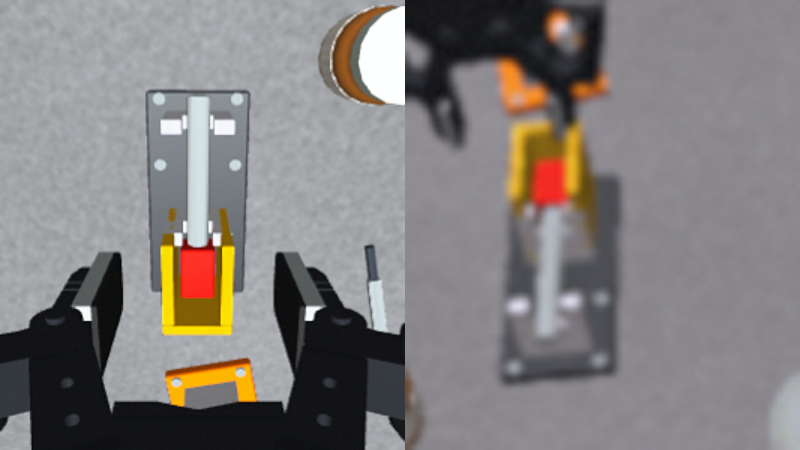

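The pin is parked: the head lies in the yellow pocket at left crop (198,272), the shank lies in both notches, and the tip is at (198,98) near its predicted place. Next I'll go above the press handle with shut fingers, and measure the handle and re-check the pin numerically.

Run:
```python
from h import *
print(onz('w1',[(361.6,128),(495*.64,203*.64),(633*.64,200*.64)],250).round(1))
for n in('w1','w2'):
    m=mask(n,(0,0,0),(180,255,60)); 
    for c in blobs(m,300)[:4]:
        x,y,w,h=cv2.boundingRect(c)
        if y<200: print(n,(x,y,w,h),np.round(cv2.minAreaRect(c)[0],1))
y=np.radians(3.3);o=np.array([516.5,147.9,0])
f=lambda a,r:o+np.array([np.cos(y)*(-65+r*np.cos(a)),np.sin(y)*(-65+r*np.cos(a)),180+r*np.sin(a)])
H=[f(.3,r) for r in(167.5,205,242.5)];print(np.round(H,1).tolist());print(proj('w1',H).round(1).tolist(),proj('w2',H).round(1).tolist())
```

```text
[[645.7 157.4 250. ]
 [607.8 155.9 250. ]
 [682.5 157.3 250. ]]
w1 (0, 119, 512, 265) [255.5 251. ]
w1 (316, 115, 90, 27) [360.5 128. ]
w1 (420, 123, 41, 39) [446.9 147.6]
w2 (438, 56, 74, 206) [477.7 159.1]
w2 (321, 0, 102, 31) [371.1  10.5]
w2 (394, 55, 37, 207) [411.  157.4]
[[611.4, 153.4, 229.5], [647.1, 155.4, 240.6], [682.9, 157.5, 251.7]]
[[316.7, 130.5], [359.7, 129.3], [406.5, 127.9]] [[322.3, 17.3], [370.2, 10.5], [423.0, 3.0]]
```

Emit:
apply_moves:
  targets:
    - [0,0,-20,0,0,0,1]
    - [1.9,-44,-12,0,0,0,1]
    - [1.9,-44,-12,0,0,0,1]
    - [1.9,-44,-12,0,0,0,1]
    - [1.9,-44,-12,0,0,0,1]
    - [1.9,-44,-12,0,0,0,1]
    - [1.9,-44,-12,0,0,0,1]
    - [1.9,-44,-12,0,0,0,1]
    - [1.9,-44,-12,0,0,0,1]
    - [1.9,-44,-12,0,0,0,1]
    - [0,0,0,0,0,0,1]
    - [0,0,0,0,0,0,1]

```text
time: 27.12
tool_pos: [656.1, 156.9, 270.0]
tcp_rot: [180.0, 0.0, -5.3]
ft_force: [-0.0, 0.1, -0.6]
finger_gap: -0.2
grip_force: 0.0
```

Run:
```python
from h import *
s=sensors.sense();print(s['tool_pos'],s['tcp_rot'],s['finger_gap'])
snap('wrist','w14')
y=np.radians(3.3);o=np.array([516.5,147.9,0])
f=lambda a,r:o+np.array([np.cos(y)*(-65+r*np.cos(a)),np.sin(y)*(-65+r*np.cos(a)),180+r*np.sin(a)])
H=[f(.3,r) for r in(167.5,205,242.5)];print('exp',proj('w14',H).round(1).tolist())
g=load('w14')[0].astype(float).mean(2)
for row in(100,115,130,150,170,190): 
    d=np.where(g[row,180:350]<60)[0]+180; print(row,(d.min(),d.max(),len(d)) if len(d) else None)
t=np.array(s['tool_pos']);print('tip',proj('w14',[t+[0,0,35.5]]))
```

```text
[656.08042298 156.93194699 270.04296217] [ 1.79972857e+02  2.35120201e-03 -5.25852508e+00] -0.2301490704342727
exp [[272.1, 250.4], [265.7, 213.7], [258.0, 169.4]]
100 None
115 None
130 None
150 None
170 (np.int64(246), np.int64(272), 27)
190 (np.int64(246), np.int64(276), 31)
tip [[262.99926407 243.72301089]]
```

Emit:
apply_moves:
  targets:
    - [0,0,25,0,0,0,1]
    - [0,0,20,0,0,0,1]
    - [0,0,12,0,0,0,1]
    - [0,0,12,0,0,0,1]
    - [0,0,12,0,0,0,1]
    - [0,0,12,0,0,0,1]
    - [0,0,0,0,0,0,1]

```text
time: 28.05
tool_pos: [655.6, 157.2, 175.5]
tcp_rot: [180.0, 0.1, -5.3]
ft_force: [-0.0, -0.2, 4.6]
finger_gap: -0.2
grip_force: 2.0
```

Emit:
apply_moves:
  targets:
    - [0,0,12,0,0,0,1]
    - [0,0,12,0,0,0,1]
    - [0,0,12,0,0,0,1]
    - [0,0,12,0,0,0,1]
    - [0,0,7,0,0,0,1]
    - [0,0,4,0,0,0,1]
    - [0,0,0,0,0,0,1]

```text
time: 28.92
tool_pos: [655.9, 157.3, 118.3]
tcp_rot: [180.0, 0.0, -5.3]
ft_force: [-2.3, -0.3, 6.8]
finger_gap: -0.2
grip_force: 3.5
```

Emit:
apply_moves:
  targets:
    - [0,0,2,0,0,0,1]
    - [0,0,2,0,0,0,1]
    - [0,0,1,0,0,0,1]
    - [0,0,0,0,0,0,1]

```text
time: 29.42
tool_pos: [656.0, 157.4, 116.0]
tcp_rot: [-180.0, -0.0, -5.3]
ft_force: [-10.7, -2.4, 19.8]
finger_gap: -0.5
grip_force: 8.6
```

The force rose to 20 N at the stop, so the lever is down. I'll hold briefly and then let it up.

Emit:
apply_moves:
  targets:
    - [0,0,1,0,0,0,1]
    - [0,0,0,0,0,0,1]
    - [0,0,-6,0,0,0,1]
    - [0,0,-12,0,0,0,1]
    - [0,0,-15,0,0,0,1]
    - [0,0,-15,0,0,0,1]
    - [0,0,-15,0,0,0,1]
    - [0,0,-15,0,0,0,1]
    - [0,0,-15,0,0,0,1]
    - [0,0,-15,0,0,0,1]
    - [0,0,-25,0,0,0,1]
    - [0,0,-25,0,0,0,1]
    - [0,0,0,0,0,0,1]
    - [0,0,0,0,0,0,1]

```text
time: 31.18
tool_pos: [656.0, 157.1, 268.5]
tcp_rot: [180.0, 0.1, -5.3]
ft_force: [0.4, 0.1, 0.4]
finger_gap: 0.1
grip_force: 0.0
```

Run:
```python
from h import *
s=sensors.sense();print(s['time'],s['tool_pos'],s['ft_force'])
snap('wrist','w15');snap('scene','s15')
y=np.radians(3.3);o=np.array([516.5,147.9,0])
f=lambda a,r:o+np.array([np.cos(y)*(-65+r*np.cos(a)),np.sin(y)*(-65+r*np.cos(a)),180+r*np.sin(a)])
for a in(.3,.25,-.2): print(a,'handle end',proj('w15',[f(a,242.5)]).round(1),proj('s15',[f(a,205)]).round(1))
g=load('w15')[0].astype(float).mean(2);print(g[140:215,258].astype(int)[::3].tolist())
m=mask('s15',(0,0,0),(180,255,55));c0=load('s15')[0]
for c in blobs(m,20):
    x,yy,w,h=cv2.boundingRect(c)
    if 270<x<330 and yy>150: print((x,yy,w,h),np.round(cv2.minAreaRect(c)[0],1))
# parked pin: red & shank in scene vs w13
a=np.radians(-5.4);ux=np.array([np.cos(a),np.sin(a),0]);ro=np.array([559.4,-230.7,0])
print('exp scene head ctr top',proj('s15',[ro-17*ux+[0,0,56]]).round(1),'tip',proj('s15',[ro+95*ux+[0,0,45]]).round(1))
im=load('s15')[0].astype(int);mm=((im[...,0]-im[...,1])>90)&(im[...,2]<90);mm=mm.astype('uint8')
hs=cv2.cvtColor(load('s15')[0],cv2.COLOR_RGB2HSV);mm=((hs[...,0]<6)&(hs[...,1]>180)&(hs[...,2]>100)).astype('uint8')
print([ (cv2.boundingRect(c)) for c in blobs(mm,8)])
```

```text
31.175 [655.97438367 157.12834636 268.52585762] [0.42065347 0.08683483 0.44672866]
0.3 handle end [[258.3 169.7]] [[312.9 192.1]]
0.25 handle end [[257.7 161.2]] [[312.8 195.2]]
-0.2 handle end [[258.6 137.8]] [[309.9 216.9]]
[135, 138, 135, 137, 142, 131, 129, 133, 116, 9, 16, 12, 14, 16, 38, 25, 23, 24, 23, 23, 24, 23, 21, 24, 22]
(300, 182, 21, 39) [310.4 201.5]
(288, 184, 10, 40) [292.5 203.4]
exp scene head ctr top [[179.1 226.1]] tip [[178.3 258.3]]
[(176, 222, 6, 9)]
```

Run:
```python
from h import *
for n in('w14','w15'):
    g=load(n)[0].astype(float).mean(2);print(n,load(n)[3][2,3],g[160:172,258].astype(int).tolist())
hs=cv2.cvtColor(load('w13')[0],cv2.COLOR_RGB2HSV);mm=((hs[...,0]<6)&(hs[...,1]>180)&(hs[...,2]>150)).astype('uint8')
c=blobs(mm,50)[0];q=cv2.boundingRect(c);print(q)
X,e=tri([('w13',(q[0]+q[2]/2-.5,q[1]+q[3]/2-.5)),('s15',(178.6,226))]);print(X,e)
# shank widths at tip and near cheek in w13
g=load('w13')[0].astype(float).mean(2)
for row in(130,160,190,215): print(row,g[row,245:280].astype(int).tolist())
```

```text
w14 446.12228362559637 [134, 133, 134, 140, 113, 28, 3, 11, 11, 12, 12, 14]
w15 444.4994720197366 [135, 133, 136, 138, 116, 44, 8, 9, 14, 14, 16, 12]
(250, 226, 23, 33)
[ 547.24377142 -229.47889101   62.93384136] [np.float64(0.2935856378755682), np.float64(0.29358563787558617)]
130 [144, 142, 143, 144, 144, 142, 144, 144, 146, 115, 165, 190, 209, 221, 220, 223, 222, 224, 224, 224, 225, 223, 214, 204, 171, 144, 142, 143, 142, 143, 143, 143, 144, 142, 143]
160 [134, 132, 133, 134, 133, 133, 133, 135, 135, 109, 170, 199, 214, 219, 219, 221, 222, 224, 224, 222, 223, 220, 210, 199, 129, 125, 133, 133, 133, 134, 133, 133, 132, 133, 132]
190 [125, 123, 125, 122, 123, 123, 123, 123, 123, 101, 177, 206, 212, 215, 216, 218, 221, 224, 222, 220, 221, 216, 197, 169, 116, 117, 124, 122, 122, 124, 123, 122, 121, 122, 121]
215 [116, 201, 214, 211, 210, 212, 141, 163, 174, 133, 187, 207, 213, 217, 217, 218, 221, 224, 222, 220, 223, 207, 182, 125, 162, 175, 116, 200, 191, 183, 182, 186, 139, 90, 73]
```

```bash
python3 -c "
from bench import r
print(r.hand_in())"
```

```text
the job is handed in; nothing more can be done
None
```

The pin is drawn, laid on the bench, regrasped by its shank and parked in the dark rest with the yellow pocket; the lever went down to its stop and came fully back up. The job was handed in at about 31 s of the 58 s allowed. No score was returned, and I didn't re-measure the bystanders.

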